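# Extend the bottle brush and lift it from its holder

## Robot

A 6-joint arm with a two-finger parallel gripper is mounted at the origin on a cart in front of the work surface, level with it; the furniture and walls round the work are solid. World frame = base frame: x ahead of the robot, y to its left, z up, the work surface at z = 0. Lengths are in m, angles in rad, forces in N, time in s.
With the tool pointing down it reaches from about 0.275 to 0.775 m from the base axis. Payload 14.6 kg.
Tool frame: the origin (TCP) lies at the very end of the fingers, on their centre line; the grasp point (between the pads) lies 19 mm behind it; z points along the fingers, y is the line along which they close (so a half turn about z gives the same grasp; the last joint's range is limited). The gripper opens to 85 mm and grips with 20 to 120 N. Pads are 22 mm wide; open, the fingers measure 114 mm over their backs; the gripper's body (76 mm by 85 mm) begins 54 mm behind the grasp point. The pads swing forward as they close: fully open they stand 13 mm farther back than shut.
Start: joints at [-1.321, 0.263, -0.048, 1.259, 0, 1.415], TCP at [0.207, -0.483, 0.231] pointing down, gripper open.
Joint ranges: [-2.65, 2.65], [-0.89, 1.7], [-1.18, 1.37], [-2.13, 2.11], [-1.35, 1.29], [-3.14, 3.14]. Speed limits (rad/s): [1.89, 1.89, 2.57, 2.79, 3.14, 3.14].

## Interface

Orientations are given as a unit quaternion [w, x, y, z].
In Python, from plant import ctrl gives the robot as it stands.
- The arm moves only by the tool step_hand, called after "Emit:" in YAML: its name, and indented under it one key for each argument. Schema: {"type":"object","properties":{"rows":{"type":"array","items":{"type":"array","items":{"type":"array","items":{"type":"number"},"minItems":6,"maxItems":6},"minItems":1,"maxItems":20},"minItems":1,"maxItems":1},"aperture":{"type":"number"},"squeeze":{"type":"number"},"only":{"type":"string"},"quiet":{"type":"boolean"},"lines":{"type":"string"}},"required":["rows"],"additionalProperties":false}. rows is a list that holds a single list of rows (three levels of brackets), with 1 to 20 rows, each of 6 numbers: dx, dy, dz in m, then a rotation vector rx, ry, rz in rad; each row is the pose to reach, as a shift and turn from the pose commanded when the call began, along the tool's axes at that moment; what a row does not reach only later rows make up. A row lasts 1/10 s, in which the tool goes at most 0.05 m and 0.15 rad, less where a joint would pass 70% of its speed; a pose out of reach is approached as far as the arm can. aperture is the finger opening in m, set as the call begins (left out keeps the last). The fingers move at their own pace and stop on an object; squeeze is the grip in N (left out, the last holds). Time passes only in rows, so rows that do not move let the fingers close. The tool returns the time, the measured TCP pose, the force, the opening and the grip force at its end. only (a regular expression) keeps the lines of the reply that match it, lines (a string "A,B") keeps lines A to B, and quiet returns only ok. Input that does not fit is refused with a message, and nothing moves.
- ctrl.sense(): the state, without advancing time (a new reading comes with each control period).
- ctrl.camera(name): name is "scene" or "top" or "wrist"; returns the picture (420x560x3 uint8, blue, green, red); there is no depth.
- ctrl.get_calibration(name): a dict with "intrinsics" (3x3 intrinsics, pixels), "camera_from_world" (4x4, takes a point from world to camera coordinates). Camera axes: x right, y up, looking along -z (the intrinsics and any distortion apply to the point x, -y, -z); pixel columns grow to the right and rows downward; lengths in m; the calibration is good to about 2 mm. The wrist camera is an equidistant fisheye: a pixel r from the principal point sees the ray r / f radians off the axis. A picture is of the moment at which its call begins: read the wrist's pose just before it. get_calibration takes no time and is no camera call; for the wrist camera it gives the pose at the moment of the call.
- ctrl.job_done(): hands the job in; it is judged then, once.
The state is a dict: "time_s": time; "joint_positions": joint angles; "qd": joint speeds; "joint_efforts": joint torques, N m; "position": TCP position; "orientation": TCP orientation; "contact_force": force on the tool from outside, world axes, zero at the start; "wrist_torque": the same for the moment, N m; "opening": finger opening in m; "grasp_force": force on a finger pad.
Only numpy, scipy, OpenCV 4.12 (cv2) and the standard library are available. Lean on these libraries where they do the work, as an engineer would, in place of code of your own. Each camera call takes 0.05 s, during which the arm holds its last target. There are 200 camera calls.

## Task

Get the extending bottle brush ready to use. While its brush end still stands in the holder, pinch the T-grip across its middle so that the button in its side is pressed in, and pull the grip up through the first stop to the second stop, so that both tubes are fully out. Then lift the brush upright out of the holder and finish while still holding it by the grip, fully extended, with its foot clear above the holder's rim; leave the pepper mill, the jam jar and the egg timer where they stand.

Things in the scene. Friction and masses are not known exactly. Their poses are not given: they have to be found in the camera images.
- holder: White round ceramic cup, 72 mm wide and 60 mm high, fixed to the worktop and open at the top: bore 60 mm wide, inner floor 10 mm above the worktop. Origin: centre of its underside; z up.
- brush: Bottle brush (about 0.6 kg), loose, upright in the holder. From the foot up: round brush end 46 mm wide, 50 mm high; collar; aluminium barrel 24 mm wide, its collar 26 mm, to 118 mm; T-grip. Origin: centre of the foot's underside; z up along the barrel; x from the button's face straight through the grip; y along the T-grip's length.
- brush_foot (a point): Centre of the underside of the brush's foot, the lowest point of the brush. 10 mm above the worktop while it stands in the holder.
- grip_center (a point): Centre of the T-grip, a grey block 70 mm long (brush y), 28 mm thick (brush x), 36 mm high; 140 mm above the foot at the start, moves with the grip. A black button stands 5 mm proud in the middle of its -x face. Fingers closed along brush x at this point press the button flush and hold the grip. The barrel below is narrower than the block.
- button_face (a point): Centre of the button's outer face, 19 mm from the grip's centre towards brush -x when not pressed. The button is 18 mm wide and 20 mm high.
- brush_button (a joint): Travel of the button into the grip, m: 0 out, 0.005 flush with the grip's side. Spring: 2.7 N at the start, 7 N when flush. Pressed 3 mm or more, it frees the lock that keeps the grip down on the barrel; once the grip has risen 10 mm the lock no longer acts. Not pressed, the whole brush comes up unextended.
- brush_grip (a joint): How far the thin tube with the grip has come out of the thick tube, m: 0 in, 0.05 fully out. It slides first, with about 1 N of friction; its end is the first stop.
- brush_tube (a joint): How far the thick tube has come out of the barrel, m: 0 in, 0.05 fully out. It slides after the thin tube, with about 2 N of friction; its end is the second stop, 100 mm above where the grip started. Pulled farther, the whole brush rises out of the holder; the weight hanging below keeps it extended.
- pepper_mill: Turned wooden pepper mill, 58 mm wide, 170 mm high, standing loose. A bystander. Origin: centre of its underside.
- jam_jar: Glass jar with a lid, 62 mm wide, 99 mm high, standing loose. A bystander. Origin: centre of its underside.
- egg_timer: Round white kitchen timer, 66 mm wide, 62 mm high, standing loose. A bystander. Origin: centre of its underside.

How it is judged:
On the way, in this order (a step that is already met when the one before it is completed fails the run):
1. the button is pressed in by the fingers, at least 3 mm, with the brush end standing in the holder (value of joint brush_button above 0.003 m and contact force between the fingers and brush above 1 N and z of brush_foot in the frame of holder below 0.035 m and horizontal distance between brush_foot and holder below 0.02 m), for 0.1 s.
2. both tubes are out to the second stop (each 45 mm or more) while the brush end is still in the holder (value of joint each of brush_grip, brush_tube above 0.045 m and z of brush_foot in the frame of holder below 0.035 m and horizontal distance between brush_foot and holder below 0.02 m), for 0.05 s.
At the end, for the whole second after the job is handed in: The fingers hold the grip (over 2 N); both tubes are out 45 mm or more; the foot is more than 68 mm above the worktop (the holder's rim is at 60 mm); the brush leans less than 0.3 rad, is still (under 0.05 m/s) and touches neither the holder nor a bystander (value of joint each of brush_grip, brush_tube above 0.045 m and height (world z) of brush_foot above 0.068 m and angle between brush's own z axis and vertical below 0.3 rad and linear speed of brush below 0.05 m/s and contact force between the fingers and brush_grip above 2 N and contact force between brush and holder below 0.1 N and contact force between brush and pepper_mill below 0.1 N and contact force between brush and jam_jar below 0.1 N and contact force between brush and egg_timer below 0.1 N); the arm keeps its last pose, push and grip.
It fails at once if the brush is lifted out of the holder (foot over 50 mm above the holder's underside) before both tubes are out (z of brush_foot in the frame of holder above 0.05 m and value of joint any of brush_grip, brush_tube below 0.04 m).
It fails at once if the pepper mill is pushed more than 20 mm or tipped (distance of pepper_mill from where it was at the start of the episode above 0.02 m or angle between pepper_mill's own z axis and vertical above 0.3 rad).
It fails at once if the jam jar is pushed more than 20 mm or tipped (distance of jam_jar from where it was at the start of the episode above 0.02 m or angle between jam_jar's own z axis and vertical above 0.3 rad).
It fails at once if the egg timer is pushed more than 20 mm or tipped (distance of egg_timer from where it was at the start of the episode above 0.02 m or angle between egg_timer's own z axis and vertical above 0.3 rad).
It also fails if it takes over 32 s, if anything falls off the work surface, if the arm or the gripper's body presses on something with over 40 N, if the wrist force passes 120 N, or if a joint passes its speed limit or range.

## Working session

There is one attempt and no reset: what is moved stays moved. The work goes in short steps, Python scripts to look and compute and a tool call to move; the robot and the scene stay as the last step left them, time stands still between calls to the robot, and variables do not carry over. Pictures are saved under pics/ and viewed, at most 10 in all, crops included, and the job is handed in when it is done.

```bash
ls; mkdir -p pics
```

Run:
```python
from plant import ctrl
import cv2,numpy as np
for n in ("scene","top"):
    cv2.imwrite(f"pics/{n}0.png",ctrl.camera(n))
    c=ctrl.get_calibration(n); print(n,np.round(c["intrinsics"],1).tolist(),np.round(c["camera_from_world"],3).tolist(), [k for k in c])
s=ctrl.sense(); print(s)
```

```text
pics
plant.py
scene [[522.6, 0.0, 282.6], [0.0, 522.6, 208.6], [0.0, 0.0, 1.0]] [[-0.627, -0.779, -0.012, 0.303], [0.519, -0.429, 0.74, -0.395], [-0.581, 0.457, 0.673, -1.176], [0.0, 0.0, 0.0, 1.0]] ['intrinsics', 'camera_from_world']
top [[393.9, 0.0, 277.2], [0.0, 393.9, 210.5], [0.0, 0.0, 1.0]] [[0.021, -1.0, 0.005, -0.041], [0.992, 0.021, 0.121, -0.569], [-0.121, 0.002, 0.993, -1.096], [0.0, 0.0, 0.0, 1.0]] ['intrinsics', 'camera_from_world']
{'time_s': 0.1, 'joint_positions': array([-1.32131429e+00,  2.63439098e-01, -4.88322815e-02,  1.25940125e+00,
       -3.03873707e-05,  1.41548185e+00]), 'qd': array([ 0.00050745,  0.00169447,  0.002562  ,  0.00132897, -0.00020596,
       -0.00124736]), 'joint_efforts': array([ 4.06751453e-03, -6.38578606e+01,  3.85062325e+01,  1.00298657e-02,
       -5.36962841e-05,  4.96261464e-05]), 'position': array([ 0.20668377, -0.48235158,  0.23090696]), 'orientation': array([-4.36950573e-04,  9.79587204e-01,  2.01019199e-01, -3.57990415e-05]), 'contact_force': array([-0.08751611,  0.78126522,  0.32729252]), 'wrist_torque': array([-0.00288107, -0.00574531, -0.00057651]), 'grasp_force': 0.0, 'opening': 0.08516871947254846}
```

View pics/scene0.png

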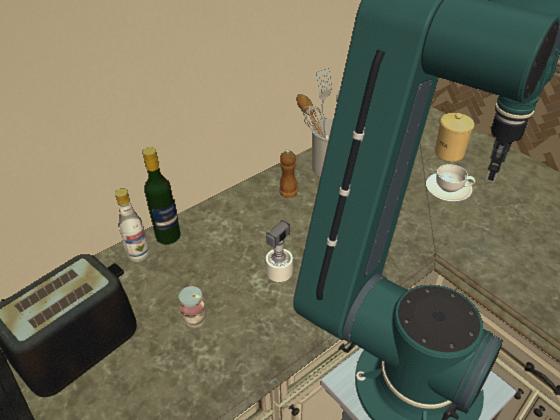

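View pics/top0.png

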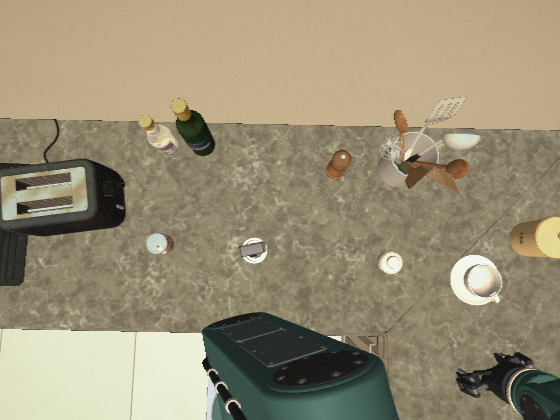

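The scene view shows the holder at about (279,265) with the grip at (278,235). The top view shows the grip at (253,249), the jar at (159,243), the mill at (340,163) and the timer at (391,263). Next I'll measure the grip.

Create h.py:
```python
import numpy as np
from plant import ctrl
def ray(n,u,v):
    c=ctrl.get_calibration(n);K=c["intrinsics"];T=np.array(c["camera_from_world"])
    d=np.linalg.inv(K)@[u,v,1]; d=T[:3,:3].T@(d*[1,-1,-1])
    return -T[:3,:3].T@T[:3,3],d
def onz(n,u,v,z):
    o,d=ray(n,u,v); return o+d*(z-o[2])/d[2]
def proj(n,p):
    c=ctrl.get_calibration(n);K=np.array(c["intrinsics"]);T=np.array(c["camera_from_world"])
    q=K@((T[:3,:3]@p+T[:3,3])*[1,-1,-1]); return q[:2]/q[2]
```

Run:
```python
from h import *
import cv2
a=cv2.imread("pics/top0.png")[225:275,225:285]; b=cv2.imread("pics/scene0.png")[215:290,250:310]
h=480
cv2.imwrite("pics/crop.png",np.hstack([cv2.resize(a,(396,330),interpolation=cv2.INTER_CUBIC),cv2.resize(b,(264,330),interpolation=cv2.INTER_CUBIC)]))
print("holder",onz("top",254,251,.06),"grip",onz("top",253,249,.168))
for n,u,v,z in(("jar",159,243,.099),("mill",343,158,.17),("timer",391,263,.06)):print(n,onz("top",u,v,z))
```

```text
holder [0.45208255 0.03304542 0.06      ] grip [0.45509421 0.02981158 0.168     ]
jar [0.46742768 0.28565433 0.099     ]
mill [ 0.69252166 -0.19490236  0.17      ]
timer [ 0.42691271 -0.3465996   0.06      ]
```

View pics/crop.png

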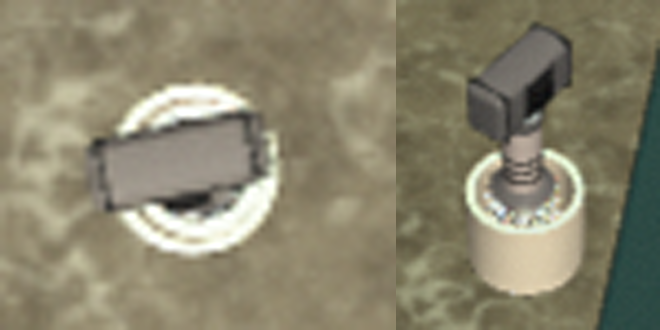

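Add to h.py:
```python
from scipy.spatial.transform import Rotation as Ro
def tool():
    s=ctrl.sense(); q=s["orientation"]; return s["position"],Ro.from_quat(np.r_[q[1:],q[0]])
def plan(p,ang):
    "shift in tool axes and rotvec to tool down at p, closing line at world angle ang"
    P,R=tool(); out=[]
    for a in (ang,ang+np.pi):
        y=np.array([np.cos(a),np.sin(a),0]); z=np.array([0,0,-1.]); x=np.cross(y,z)
        out.append((R.inv()*Ro.from_matrix(np.c_[x,y,z])).as_rotvec())
    print("d",np.round(R.inv().apply(np.array(p)-P),4),"rot",np.round(out,3).tolist())
```

Run:
```python
from h import *
f=lambda x,y:onz("top",225+(x+.5)/6.6-.5,225+(y+.5)/6.6-.5,.168)
l=f(97,175);r=f(258,147);c=f(178,162);print(l,r,c,np.linalg.norm(l-r))
d=r-l; ang=np.arctan2(d[1],d[0])+np.pi/2;print(ang, ang-np.pi)
plan([c[0]-0.0,c[1],.30],ang)
```

```text
[0.44918575 0.06394169 0.168     ] [0.46100436 0.0032857  0.168     ] [0.45471732 0.03343773 0.168     ] 0.06179667236446322
0.19243540857401764 -2.9491572450157753
d [ 0.4311 -0.3765 -0.0687] rot [[-0.001, -0.001, -1.358], [-0.001, 0.001, 1.783]]
```

Emit:
step_hand:
  rows:
    - [[0,0,-0.05,0,0,0],[0.04,-0.035,-0.07,0,0,-0.13],[0.08,-0.07,-0.07,0,0,-0.26],[0.12,-0.105,-0.07,0,0,-0.4],[0.16,-0.14,-0.07,0,0,-0.53],[0.2,-0.175,-0.07,0,0,-0.66],[0.24,-0.21,-0.07,0,0,-0.8],[0.28,-0.245,-0.07,0,0,-0.93],[0.32,-0.28,-0.07,0,0,-1.06],[0.36,-0.315,-0.07,0,0,-1.2],[0.4,-0.35,-0.07,0,0,-1.3],[0.431,-0.3765,-0.07,0,0,-1.358],[0.431,-0.3765,-0.07,0,0,-1.358],[0.431,-0.3765,-0.07,0,0,-1.358],[0.431,-0.3765,-0.07,0,0,-1.358],[0.431,-0.3765,-0.07,0,0,-1.358]]
  aperture: 0.085

```text
time_s: 1.7
position: [0.4543, 0.0326, 0.3012]
orientation: [-0.0, 0.636, 0.771, -0.0]
contact_force: [0.2, 0.0, 0.7]
opening: 0.0852
grasp_force: 0.0
```

Run:
```python
from h import *
import cv2
print(ctrl.sense()["joint_positions"]); c=ctrl.get_calibration("wrist")
print(c["intrinsics"],np.array(c["camera_from_world"]).tolist())
a=ctrl.camera("wrist");b=ctrl.camera("top")
cv2.imwrite("pics/w1.png",a);cv2.imwrite("pics/t1.png",b)
cv2.imwrite("pics/w1v.png",a)
```

```text
[-1.07592490e-01  1.29820174e-01 -3.37517085e-02  1.40752993e+00
 -1.56075400e-04  1.27204663e+00]
[[325.1922621    0.         281.14001056]
 [  0.         325.1922621  211.41468564]
 [  0.           0.           1.        ]] [[0.982056112138315, 0.18858836207134536, -0.000471490218121308, -0.45088968652027295], [-0.17889843112484088, 0.9307997810342368, -0.3187587159085838, 0.11423747981254466], [-0.05967532113737795, 0.31312329411569795, 0.9478357762446441, -0.4291623002335193], [0.0, 0.0, 0.0, 1.0]]
```

View pics/w1.png

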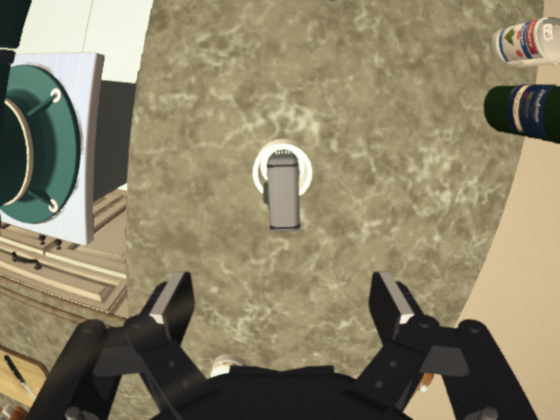

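The wrist view shows the grip's top face between about (268–298,166) and (270–300,230), the button on the left at (266,192), and the open fingers straddling it.

Add to h.py:
```python
def wz(c,u,v,z):
    K=np.array(c["intrinsics"]);T=np.array(c["camera_from_world"])
    x,y=u-K[0,2],v-K[1,2];r=np.hypot(x,y);t=r/K[0,0]
    d=T[:3,:3].T@[np.sin(t)*x/r,-np.sin(t)*y/r,-np.cos(t)];o=-T[:3,:3].T@T[:3,3]
    return o+d*(z-o[2])/d[2]
```

Run:
```python
from h import *
import cv2
c=ctrl.get_calibration("wrist")
im=cv2.imread("pics/w1.png");g=im.astype(int)
# grey top face: low saturation, mid value
hsv=cv2.cvtColor(im,cv2.COLOR_BGR2HSV)
for v in (175,185,210,222): print(v,[tuple(g[v,u]) [1].item() for u in range(260,308,2)])
print([g[y,284,1].item() for y in range(150,240,2)])
q=[wz(c,*p,.168) for p in ((268.5,166),(298,166),(300,229.5),(270.5,229.5))]
for a in q: print(a)
print(np.mean(q,0)); d=q[1]+q[0]-q[2]-q[3]; print(np.arctan2(d[1],d[0])-np.pi/2, np.linalg.norm(d)/2,np.linalg.norm(q[0]-q[1]))
```

```text
175 [136, 197, 252, 235, 144, 157, 162, 165, 163, 163, 160, 161, 159, 158, 159, 158, 150, 132, 111, 118, 241, 245, 229, 233]
185 [249, 161, 86, 74, 121, 157, 162, 165, 165, 163, 163, 161, 160, 160, 159, 159, 155, 137, 116, 143, 231, 239, 252, 254]
210 [158, 160, 164, 159, 143, 144, 156, 159, 160, 157, 158, 157, 157, 157, 158, 155, 154, 140, 115, 100, 179, 184, 160, 146]
222 [144, 152, 149, 149, 148, 133, 151, 155, 158, 156, 155, 156, 157, 155, 154, 155, 154, 142, 114, 90, 129, 162, 173, 182]
[120, 136, 99, 95, 117, 142, 149, 110, 99, 156, 161, 161, 163, 161, 161, 162, 162, 160, 161, 161, 159, 159, 159, 159, 159, 159, 158, 158, 156, 156, 157, 155, 156, 158, 157, 157, 157, 156, 135, 83, 124, 119, 126, 126, 148]
[0.43665856 0.06034019 0.168     ]
[0.46152987 0.06511365 0.168     ]
[0.47519463 0.00813173 0.168     ]
[0.44878617 0.00309339 0.168     ]
[0.45554231 0.03416974 0.168     ]
0.22207184812737402 0.05855221024833987 0.025325235904958426
```

Run:
```python
from h import *
plan([.4553,.034,.130],.207)
```

```text
d [0.0014 0.0013 0.1714] rot [[0.0, 0.0, -0.017], [0.0, -0.0, 3.125]]
```

Emit:
step_hand:
  rows:
    - [[0.0014,0.0013,0.04,0,0,-0.017],[0.0014,0.0013,0.08,0,0,-0.017],[0.0014,0.0013,0.11,0,0,-0.017],[0.0014,0.0013,0.14,0,0,-0.017],[0.0014,0.0013,0.16,0,0,-0.017],[0.0014,0.0013,0.171,0,0,-0.017],[0.0014,0.0013,0.171,0,0,-0.017],[0.0014,0.0013,0.171,0,0,-0.017]]
  aperture: 0.085

```text
time_s: 2.6
position: [0.4561, 0.0345, 0.1311]
orientation: [0.0, 0.63, 0.777, 0.0]
contact_force: [0.0, 1.0, -0.5]
opening: 0.0846
grasp_force: 0.0
```

Run:
```python
from h import *
import cv2
a=ctrl.camera("wrist");b=ctrl.camera("scene")
cv2.imwrite("pics/w2.png",np.hstack([cv2.resize(a[120:400,140:430],(400,386)),cv2.resize(b[180:300,220:344],(399,386))]))
```

```text
(no output)
```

View pics/w2.png

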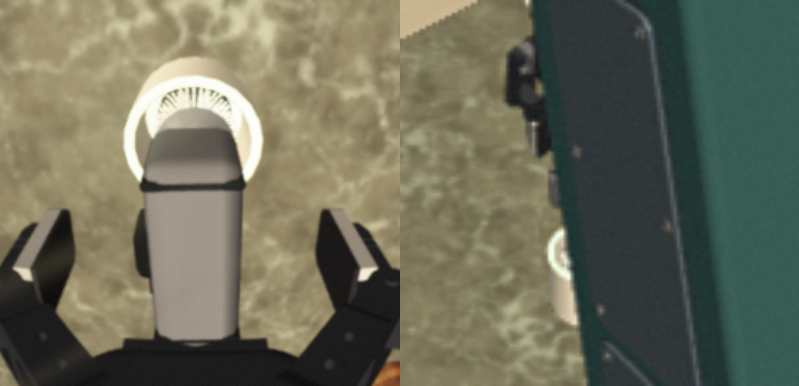

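The grip, with its button on the left at (140,245), sits centred between the pads. Closing now.

Emit:
step_hand:
  rows:
    - [[0,0,0,0,0,0],[0,0,0,0,0,0],[0,0,0,0,0,0],[0,0,0,0,0,0],[0,0,0,0,0,0],[0,0,0,0,0,0],[0,0,0,0,0,0],[0,0,0,0,0,0],[0,0,0,0,0,0],[0,0,0,0,0,0]]
  aperture: 0.0
  squeeze: 50

```text
time_s: 3.7
position: [0.4559, 0.0349, 0.1305]
orientation: [0.0, 0.629, 0.777, 0.0]
contact_force: [-0.2, 1.0, 6.6]
opening: 0.0275
grasp_force: 52.2
```

The opening of 27.5 mm matches the 28 mm grip, so the button is flush. Pulling up to just short of the second stop.

Emit:
step_hand:
  rows:
    - [[0,0,-0.005,0,0,0],[0,0,-0.01,0,0,0],[0,0,-0.015,0,0,0],[0,0,-0.02,0,0,0],[0,0,-0.025,0,0,0],[0,0,-0.03,0,0,0]]

```text
time_s: 4.3
position: [0.4557, 0.0349, 0.1608]
orientation: [0.0, 0.629, 0.777, 0.0]
contact_force: [2.3, -0.1, -1.2]
opening: 0.0274
grasp_force: 51.4
```

Emit:
step_hand:
  rows:
    - [[0,0,-0.01,0,0,0],[0,0,-0.02,0,0,0],[0,0,-0.03,0,0,0],[0,0,-0.04,0,0,0],[0,0,-0.05,0,0,0],[0,0,-0.055,0,0,0],[0,0,-0.06,0,0,0],[0,0,-0.065,0,0,0],[0,0,-0.068,0,0,0],[0,0,-0.068,0,0,0],[0,0,-0.068,0,0,0]]

```text
time_s: 5.4
position: [0.4557, 0.0349, 0.2283]
orientation: [0.0, 0.629, 0.777, 0.0]
contact_force: [-0.2, -0.3, -0.1]
opening: 0.0272
grasp_force: 51.6
```

Run:
```python
from h import *
import cv2
b=ctrl.camera("top"); a=ctrl.camera("wrist")
cv2.imwrite("pics/w3.png",np.hstack([cv2.resize(a[60:340,140:430],(400,386)),cv2.resize(b[190:310,194:318],(399,386))]))
```

```text
(no output)
```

View pics/w3.png

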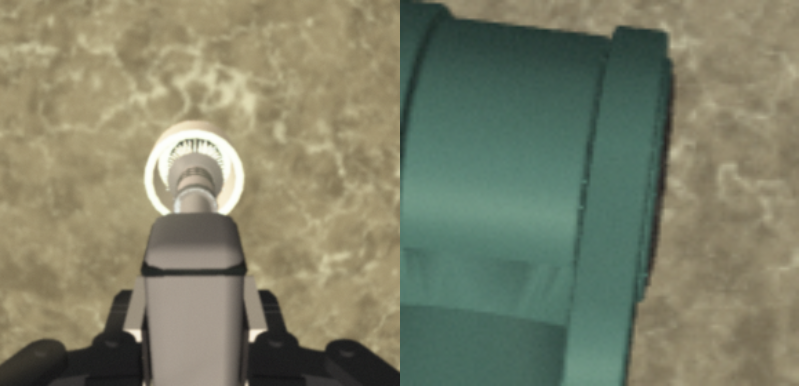

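The brush end is still in the holder and the thin tubes are showing. I'll pull slowly to the stop and then check the force.

Emit:
step_hand:
  rows:
    - [[0,0,-0.002,0,0,0],[0,0,-0.004,0,0,0],[0,0,-0.006,0,0,0],[0,0,-0.008,0,0,0],[0,0,-0.01,0,0,0],[0,0,-0.01,0,0,0],[0,0,-0.01,0,0,0]]

```text
time_s: 6.2
position: [0.4556, 0.0349, 0.2382]
orientation: [-0.0, 0.63, 0.777, -0.0]
contact_force: [-0.0, -0.5, -7.0]
opening: 0.0273
grasp_force: 50.6
```

The full weight, about 6 N, now hangs from the grip, so both stops are reached. Lifting out.

Emit:
step_hand:
  rows:
    - [[0,0,-0.01,0,0,0],[0,0,-0.02,0,0,0],[0,0,-0.03,0,0,0],[0,0,-0.04,0,0,0],[0,0,-0.05,0,0,0],[0,0,-0.06,0,0,0],[0,0,-0.07,0,0,0],[0,0,-0.08,0,0,0],[0,0,-0.087,0,0,0],[0,0,-0.09,0,0,0],[0,0,-0.09,0,0,0],[0,0,-0.09,0,0,0],[0,0,-0.09,0,0,0],[0,0,-0.09,0,0,0]]

```text
time_s: 7.6
position: [0.4555, 0.0349, 0.328]
orientation: [-0.0, 0.63, 0.777, -0.0]
contact_force: [0.3, 0.1, -6.6]
opening: 0.0274
grasp_force: 50.7
```

Run:
```python
from h import *
import cv2
b=ctrl.camera("scene"); a=ctrl.camera("wrist")
cv2.imwrite("pics/w4.png",np.hstack([cv2.resize(a[60:340,140:430],(400,386)),cv2.resize(b[120:320,180:386],(399,386))]))
```

```text
(no output)
```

View pics/w4.png

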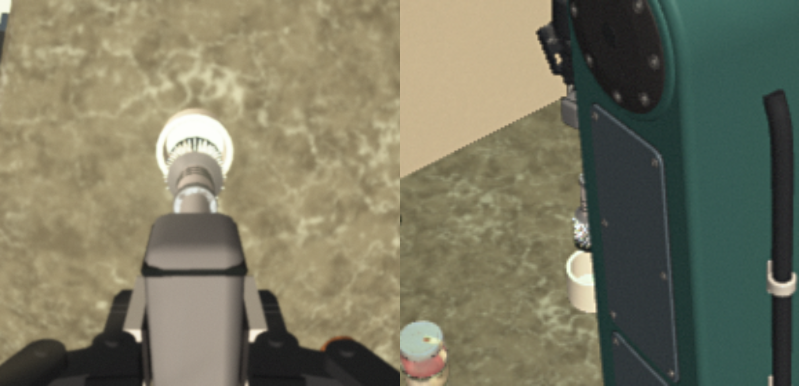

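The brush hangs upright and extended. In the scene half, its foot at about (582,245) is clear above the holder's rim at (582,262). By the lift height the foot is at about 0.107 m.

```bash
python3 -c "
from plant import ctrl
print(ctrl.job_done())"
```

```text
the job is handed in; nothing more can be done
None
```

The job is handed in, with no verdict returned: the brush is held upright by its grip and pulled to the second stop, its foot at about 107 mm (rim at 60 mm), and the arm never went near the pepper mill, jam jar or egg timer.

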